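# Fit the last spacer, then peel the empty parts tray off its stack

## Task

Take the last spacer sleeve out of the top tray and slide it over the bare upright axle of the grinder's tension arm, fully home on its shoulder, and let go of it. Then peel the emptied top tray off the clinging stack by its corner tab: tilt it up, the tab corner a few centimetres while the opposite corner is still down in the nest, then take the whole tray up and off, leaving the other things on the bench alone. Finish while still holding the tray by its tab, still in the air, at least 10 cm above the bench and about 20 cm to the side of the stack, so that the next layer of spacers lies open.

Things in the scene. Friction and masses are not known exactly. Their poses are not given: they have to be found in the camera images.
- spacer_mid (a point): Spacer sleeve: loose plain aluminium tube, 36 mm outer diameter, 23 mm bore, 36 mm high, about 60 g, standing upright on the floor of the top tray, in the half away from the tab. The point is its centre, 18 mm above its underside; z is its axis. The tray's rim stands only 4 mm above the tray floor.
- axle_seat (a point): Bare upright steel axle, 20 mm diameter, on a red 12 mm plate fixed to the bench. The point is on its centre line on top of the shoulder (28 mm diameter) where the sleeve must rest, 20 mm above the bench; the axle rises 50 mm above it (last 3 mm tapered). x points to a fitted rubber wheel on the plate, 56 mm diameter, 115 mm away, top 52 mm above the bench.
- tray_tab (a point): Pull tab in the +x +y corner of the loose top tray: upright flat rib, 10 mm thick, 26 long, 30 high, its length along the tray's diagonal (0.6415 rad from x towards y); gripped from above on its flat faces; a firm grip holds it rigidly, so the hand tilts with the tray. The point is its centre, 15 mm above the tray floor, 58 mm in x and 43 in y from the tray's centre. x: along the 150 mm side, y: 112 mm side.
- tray_far (a point): The opposite corner (-x -y) of the same top tray, at the underside of its flange; same axes as the tab. The tray pivots about here while it is peeled.
- tray_mid (a point): Centre of the top tray's 4 mm floor. Grey plastic, 150 x 112 mm, 120 g; its flange rests on the stack's rim, 60 mm above the bench, its skirt (134 x 96 mm) reaches 10 mm down into the nest, 3 mm play. Sprung rubber nubs in the four nest walls press on the skirt (10 N each), so it clings by friction until the skirt is out: about 10 N straight up, less by the corner.
- stack: The lower trays, grey plastic, 150 x 112 mm, 60 mm high on a 180 x 142 mm steel plate, fixed to the bench, six spacers inside below the top tray. Origin at the centre of the underside, on the bench; axes parallel to the top tray's at the start. It may be on the robot's left or right, the axle on the other side.
- wrench_mid (a point): Bystander: a 150 mm wrench lying on the bench, a point on it. Leave alone.
- wheel_mid (a point): Bystander: a loose black rubber wheel, 60 mm diameter, 30 mm high, lying flat; its centre. Leave alone.
- oil_mid (a point): Bystander: a white oil bottle, 48 mm diameter, 100 mm high; its centre. Leave alone.
- block_mid (a point): Bystander: a dark wooden handle block, 120 x 35 x 22 mm; its centre. Leave alone.
Mind the look-alikes: they are no part of the job. What is shaped like the stack but blue is not meant.

How it is judged (in metres and radians):
On the way, in this order (a step that is already met when the one before it is completed fails the run):
1. the spacer is fully home on the axle's shoulder and released (horizontal distance between spacer_mid and axle_seat below 0.004 m and z of spacer_mid in the frame of axle_seat between 0.012 and 0.0215 m and contact force between the fingers and spacer below 0.1 N), for 0.3 s.
2. the tab corner is raised at least 20 mm while the opposite corner is still in the nest (within 8 mm of its height there) (z of tray_tab in the frame of stack above 0.099 m and z of tray_far in the frame of stack below 0.068 m and horizontal distance between tray_mid and stack below 0.03 m), for 0.05 s.
At the end, for the whole second after the job is handed in: Spacer on the axle (4 mm off axis, 3.5 mm above shoulder at most), not touched by the fingers; fingers hold the tray by its tab: centre, tab and far corner over 100 mm above the bench, centre over 160 mm sideways from the stack, touching no stack or tension arm, under 30 mm/s (all of step 1 and contact force between the fingers and tray above 1 N and height (world z) of each of tray_mid, tray_far, tray_tab above 0.1 m and distance between tray_tab and the grasp point below 0.035 m and horizontal distance between tray_mid and stack above 0.16 m and contact force between tray and stack below 0.1 N and contact force between tray and bracket below 0.1 N and contact force between tray and the arm below 0.1 N and linear speed of tray below 0.03 m/s); the arm keeps its last pose, push and grip.
It fails at once if a bystander is moved more than 30 mm (distance of any of wrench_mid, wheel_mid, oil_mid, block_mid from where it was at the start of the episode above 0.03 m).
It also fails if it takes over 64 s, if anything falls off the work surface, if the arm or the gripper's body presses on something with over 40 N, if the wrist force passes 120 N, or if a joint passes its speed limit or range.

## Robot

A 6-joint arm with a two-finger parallel gripper is mounted at the origin on the work surface. World frame = base frame: x ahead of the robot, y to its left, z up, the work surface at z = 0. Lengths are in mm, angles in rad, forces in N, time in s.
With the tool pointing down it reaches from about 350 to 725 mm from the base axis. Payload 4.3 kg.
Tool frame: the origin (TCP) lies at the very end of the fingers, on their centre line; the grasp point (between the pads) lies r.tcp_to_grasp behind it (r.tcp_to_grasp is the distance from the TCP to the grasp point, in mm); z points along the fingers, y is the line along which they close (so a half turn about z gives the same grasp; the last joint's range is limited). The gripper opens to 85 mm and grips with 20 to 120 N. Pads are 22 mm wide; open, the fingers measure 114 mm over their backs; the gripper's body (76 mm by 85 mm) begins 54 mm behind the grasp point. The pads swing forward as they close: fully open they stand 13 mm farther back than shut.
Start: joints at [1.22, 0.377, 0.081, 1.274, 0, 1.46], TCP at [137.132, 558.449, 195.729] pointing down, gripper open.
Joint ranges: [-2.72, 2.72], [-0.84, 1.66], [-1.02, 1.22], [-1.77, 2.12], [-1.37, 1.28], [-3.14, 3.14]. Speed limits (rad/s): [2.57, 2.57, 3.14, 3.14, 3.14, 3.14].

## Interface

Orientations are given as a unit quaternion [w, x, y, z].
In Python, from workcell import r gives the robot as it stands.
- The arm moves only by the tool jog_arm, never from a script. Its argument "series" is a list of rows, each a list of 7 numbers: the finger opening in mm, from 0 to 85.4, then the shift along the tool's x, y, z in mm, then the turn, a rotation vector about the tool's x, y, z in degrees. A call has 1 to 12 rows; each row is the pose to reach, as a shift and turn from the pose commanded when the call began, along the tool's axes at that moment; what a row does not reach only later rows make up. A row lasts 1/10 s, in which the tool goes at most 50 mm and 8.59 degrees, less where a joint would pass 70% of its speed; a pose out of reach is approached as far as the arm can. A call with a gripper value outside its range is refused whole. The fingers move at their own pace and stop on an object; "force" is the grip in N (left out, the last holds). Time passes only in rows, so rows that repeat a pose let the fingers close. It gives the time, the measured TCP pose, the force, the opening and the grip force at its end, in the units of the state.
- r.get_state(): the state, without advancing time (a new reading comes with each control period).
- r.camera(name): name is "scene" or "top"; returns the picture (420x560x3 uint8, red, green, blue); there is no depth.
- r.calibration(name): a dict with "fx", "fy", "cx", "cy" (pixels), "dist" ([k1, k2, p1, p2, k3] as OpenCV has them; the pictures are not rectified), "R" (3x3) and "t" (3): a world point X has camera coordinates R X + t. Camera axes: x right, y down, z forward; pixel columns grow to the right and rows downward; lengths in mm; the calibration is good to about 2 mm. A picture is of the moment at which its call begins. calibration takes no time and is no camera call.
- r.close_job(): hands the job in; it is judged then, once.
The state is a dict: "time": time; "joint_pos": joint angles; "dq": joint speeds; "effort": joint torques, N m; "eef_pos": TCP position; "eef_rot": TCP orientation; "wrist_force": force on the tool from outside, world axes, zero at the start; "moment": the same for the moment, N m; "opening": finger opening in mm; "finger_force": force on a finger pad.
Only numpy, scipy, OpenCV 4.12 (cv2) and the standard library are available. Lean on these libraries where they do the work, as an engineer would, in place of code of your own. Each camera call takes 0.05 s, during which the arm holds its last target. There are 200 camera calls.

## Working session

There is one attempt and no reset: what is moved stays moved. The work goes in short steps, Python scripts to look and compute and a tool call to move; the robot and the scene stay as the last step left them, time stands still between calls to the robot, and variables do not carry over. Pictures are saved under pics/ and viewed, at most 10 in all, crops included, and the job is handed in when it is done.

Besides the shell and the picture viewer there is one more tool, called after "Call:" as name(argument=value, ...), one argument or row to a line, values as JSON. jog_arm: Moves the arm, as the interface text tells. Its arguments: {"type":"object","properties":{"series":{"type":"array"},"force":{"type":"number"}},"required":["series"]}

```bash
mkdir -p pics; ls
python3 - <<'E'
from workcell import r
import cv2
s=r.get_state()
for k in s: print(k,s[k])
print(r.tcp_to_grasp)
for n in("scene","top"):
    im=r.camera(n); cv2.imwrite(f"pics/{n}0.png",im[:,:,::-1]); print(n,r.calibration(n))
E
```

```text
pics
time 0.0
joint_pos [1.21969422e+00 3.78087846e-01 7.96213132e-02 1.27441070e+00
 1.45959232e-05 1.46051757e+00]
dq [-0.00128185  0.00016489  0.00052642  0.0009931   0.00105837  0.00047775]
effort [-9.67671294e-04 -4.63604593e+01  2.69874144e+01  2.08772323e-02
 -1.40831580e-04  8.84525413e-07]
eef_pos [136.86095403 557.71549436 194.74504291]
eef_rot [-2.45004034e-04  1.20120853e-01  9.92758731e-01 -1.01122195e-03]
wrist_force [-0.21540613  0.17009297  0.0345358 ]
moment [ 0.00898994  0.00148754 -0.05033431]
finger_force 0.0
opening 85.605718558279
18.700000000000003
scene {'fx': 457.3334773657032, 'fy': 457.3334773657032, 'cx': 282.7124708763892, 'cy': 214.32449587913817, 'dist': array([-0.02850212,  0.        ,  0.        ,  0.        ,  0.        ]), 'R': array([[ 0.55787658,  0.82981968,  0.01315399],
       [ 0.48380763, -0.31229774, -0.81755752],
       [-0.67431735,  0.46246019, -0.57569669]]), 't': array([-333.45201344, -212.37603256, 1465.57246606])}
top {'fx': 484.84550136463247, 'fy': 484.84550136463247, 'cx': 276.9399889052413, 'cy': 203.74236440542288, 'dist': array([0.05011173, 0.        , 0.        , 0.        , 0.        ]), 'R': array([[ 0.01100337, -0.99993317,  0.00354829],
       [-0.98600386, -0.01144031, -0.16632953],
       [ 0.16635901, -0.00166844, -0.98606384]]), 't': array([  18.84096391,  578.51043458, 1306.07850132])}
```

View pics/top0.png

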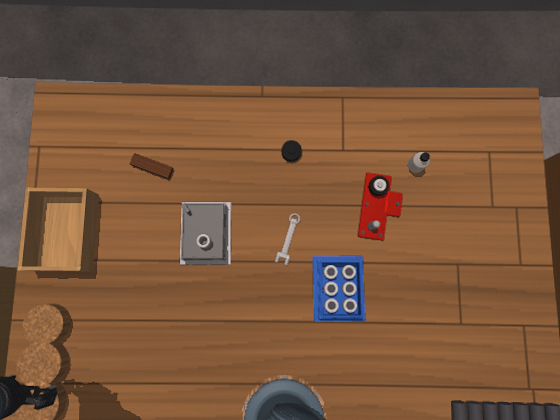

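View pics/scene0.png

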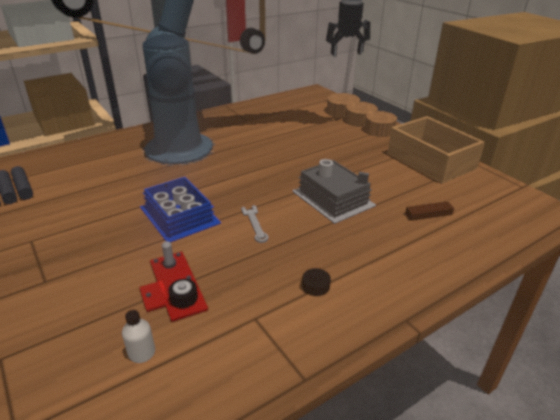

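The top picture shows the grey stack at about (205,233), with the spacer at (204,241) and the tab near (187,209). The red plate has its axle at about (375,226) and its fitted wheel at (379,185). Look-alikes: the grey stack at (205,233) has one spacer and a tab, so it fits. The blue one at (339,288) holds six spacers and is excluded. I'll confirm with enlarged crops.

Run:
```python
import cv2,numpy as np
t=cv2.imread("pics/top0.png");s=cv2.imread("pics/scene0.png")
f=lambda i,x,y,w,h,k:cv2.resize(i[y:y+h,x:x+w],None,fx=k,fy=k,interpolation=cv2.INTER_CUBIC)
cv2.imwrite("pics/c1.png",np.hstack([f(t,172,195,66,76,6),f(t,345,168,66,76,6)]))
cv2.imwrite("pics/c2.png",np.hstack([f(s,288,150,95,80,4),f(s,130,230,95,100,4)[:320]]))
```

```text
(no output)
```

View pics/c1.png

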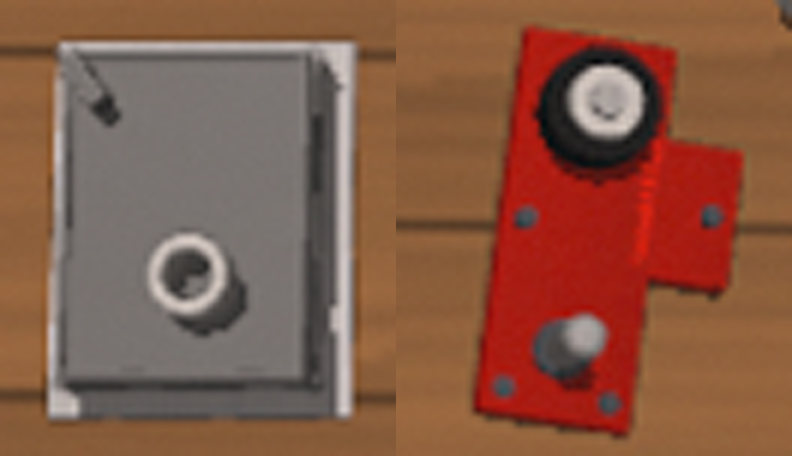

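View pics/c2.png

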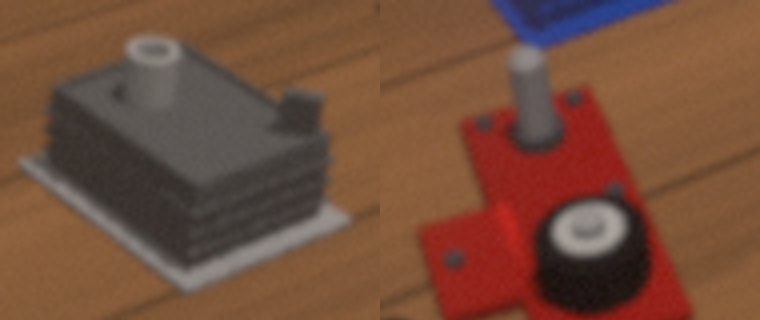

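The top crop confirms the grey stack (left half of c1), with spacer ring centre (187,274), tab inner end (105,108), and tray edges at about 65–310 × 52–382. In the right half the axle tip is at (585,335) and the wheel hub at (605,101). In the scene crop the spacer top is at (154,50), the tab top at (303,95), and the axle tip at (525,53). Next I'll fit the poses.

```bash
cat > h.py <<'E'
import cv2,numpy as np
from workcell import r
from scipy.optimize import least_squares
C={n:r.calibration(n) for n in("scene","top")}
def proj(n,X):
    c=C[n];K=np.array([[c["fx"],0,c["cx"]],[0,c["fy"],c["cy"]],[0,0,1]])
    return cv2.projectPoints(np.asarray(X,float).reshape(-1,1,3),cv2.Rodrigues(c["R"])[0],c["t"],K,c["dist"])[0].reshape(-1,2)
def at_z(n,px,z):
    c=C[n];K=np.array([[c["fx"],0,c["cx"]],[0,c["fy"],c["cy"]],[0,0,1]])
    u=cv2.undistortPoints(np.array([[px]],float),K,c["dist"])[0,0]
    d=c["R"].T@[u[0],u[1],1];o=-c["R"].T@c["t"];return (o+d*(z-o[2])/d[2])[:2]
def crop(x0,y0,k,u,v): return [x0+(u+.5)/k-.5,y0+(v+.5)/k-.5]
T1=lambda u,v:crop(172,195,6,u,v)
T2=lambda u,v:crop(345,168,6,u-396,v)
S1=lambda u,v:crop(288,150,4,u,v)
S2=lambda u,v:crop(130,230,4,u-380,v)
E
python3 - <<'E'
from h import *
np.set_printoptions(precision=1,suppress=True)
print("spacer",at_z("top",T1(187,274),100),at_z("scene",S1(154,50),100))
print("axle",at_z("top",T2(585,335),70),at_z("scene",S2(525,53),70))
print("wheel",at_z("top",T2(603,102),52),at_z("scene",S2(589,230),52))
obs=[("top",T1(62,42),(90,71,2)),("top",T1(355,42),(90,-71,2)),("top",T1(351,416),(-90,-71,2)),("top",T1(49,416),(-90,71,2)),
("scene",S1(20,160),(-90,-71,2)),("scene",S1(187,291),(90,-71,2)),("scene",S1(349,218),(90,71,2)),
("top",T1(310,382),(-75,-56,66)),("top",T1(63,382),(-75,56,66)),("top",T1(310,53),(75,-56,66)),
("scene",S1(55,88),(-75,-56,66)),("scene",S1(200,190),(75,-56,66))]
def W(p,q):
    c,s=np.cos(p[2]),np.sin(p[2]);return [p[0]+c*q[0]-s*q[1],p[1]+s*q[0]+c*q[1],q[2]]
def f(p,o=obs): return np.concatenate([proj(n,W(p,q))[0]-u for n,u,q in o])
for o in(obs,[a for a in obs if a[0]=="top"],[a for a in obs if a[0]=="scene"]):
    s=least_squares(f,[400,200,0],x_scale=[10,10,.01],args=(o,),loss="soft_l1");print(s.x[:2],s.x[2].round(4),s.fun.reshape(-1,2).tolist() if o is obs else "")
    p=s.x;print("tab",W(p,(58,43,79)),"tabtop px crop",(proj("top",W(p,(58,43,94)))[0]-[172,195])*6,(proj("scene",W(p,(58,43,94)))[0]-[288,150])*4)
E
```

```text
spacer [469.3 220.7] [469.1 221.6]
axle [ 523.4 -245.4] [ 522.3 -246.3]
wheel [ 635.4 -260.1] [ 644.6 -266.1]
[499.7 228.4] 0.0185 [[-0.5500029437154694, 0.276044431557267], [-0.07391468853955985, -0.055058214314613], [0.024518262755492515, 0.35100903914951687], [-0.07320498829540156, 0.8174890370332832], [-0.7792414159510486, 1.5378120450027097], [-0.1803828769118354, 0.8759048118876933], [0.44016344518945516, 1.3572605075422643], [-0.8188288438334439, -0.5583949407093769], [-1.2730366746577033, -0.1815284004181308], [-0.17656483907927623, -0.4556004538117975], [-1.087767803060899, 0.05448591921373236], [-0.6751198885844474, 0.0273216352713348]]
tab [np.float64(556.92502301517), np.float64(272.4833062360029), 79] tabtop px crop [77.9 76.2] [300.6  92.4]
[499.8 227.3] 0.0168 
tab [np.float64(557.0646038019921), np.float64(271.25505680640623), 79] tabtop px crop [80.7 75.9] [299.3  93. ]
[497.5 232. ] 0.0156 
tab [np.float64(554.7893445993135), np.float64(275.85933960414934), 79] tabtop px crop [70.2 80.8] [302.3  89.5]
```

```bash
cat >> h.py <<'E'
from scipy.spatial.transform import Rotation as Ro
def cur():
    s=r.get_state();w,x,y,z=s["eef_rot"];return s,np.array(s["eef_pos"]),Ro.from_quat([x,y,z,w])
def down(a): # tool pointing down, tool y at angle a deg from world x
    a=np.radians(a);y=np.array([np.cos(a),np.sin(a),0]);z=np.array([0,0,-1.]);return Ro.from_matrix(np.c_[np.cross(y,z),y,z])
def delta(P,R,P0=None,R0=None):
    s,p,q=cur();p=p if P0 is None else np.array(P0);q=R0 or q
    return q.inv().apply(np.array(P)-p).round(1),np.degrees((q.inv()*R).as_rotvec()).round(2)
E
python3 - <<'E'
from h import *
for z in (150,66): print(delta((469.3,221,z),down(90),(137.132,558.449,195.729)))
E
```

```text
(array([-403.1, -248.4,   46.1]), array([ -0.1 ,  -0.03, -13.8 ]))
(array([-403.1, -248.3,  130.1]), array([ -0.1 ,  -0.03, -13.8 ]))
```

Call:
jog_arm(
  series=[
    [85, -40, -25, 5, 0, 0, -2],
    [85, -80, -50, 10, 0, 0, -4],
    [85, -120, -75, 15, 0, 0, -6],
    [85, -160, -100, 20, 0, 0, -8],
    [85, -200, -125, 25, 0, 0, -10],
    [85, -240, -150, 30, 0, 0, -12],
    [85, -280, -175, 35, 0, 0, -13.8],
    [85, -320, -200, 40, 0, 0, -13.8],
    [85, -360, -225, 45, 0, 0, -13.8],
    [85, -403, -248, 46, -0.1, 0, -13.8],
    [85, -403, -248, 46, -0.1, 0, -13.8],
    [85, -403, -248, 46, -0.1, 0, -13.8],
  ],
  force=40,
)

```text
time: 1.3
eef_pos: [469.5, 220.5, 149.1]
eef_rot: [-0.001, 0.001, 1.0, 0.001]
wrist_force: [-0.1, -0.4, 0.3]
opening: 85.0
finger_force: 0.0
```

Run:
```python
from h import *
s,p,q=cur();print(s["time"],p,s["joint_pos"],s["wrist_force"])
print(delta((469.3,221,66),down(90)))
im=np.hstack([cv2.resize(r.camera(n)[y:y+80,x:x+75,::-1],None,fx=5,fy=5,interpolation=2) for n,x,y in(("top",165,190),("scene",295,130))])
cv2.imwrite("pics/a1.png",im)
```

```text
1.3 [469.52335408 220.54719704 149.13713761] [ 0.31540571  0.28252079 -0.17531659  1.11351479  0.00208075  0.31799723] [-0.10580614 -0.43882218  0.25362447]
(array([ 0.1,  0.3, 83.1]), array([ 0.1 , -0.07, -0.15]))
```

View pics/a1.png

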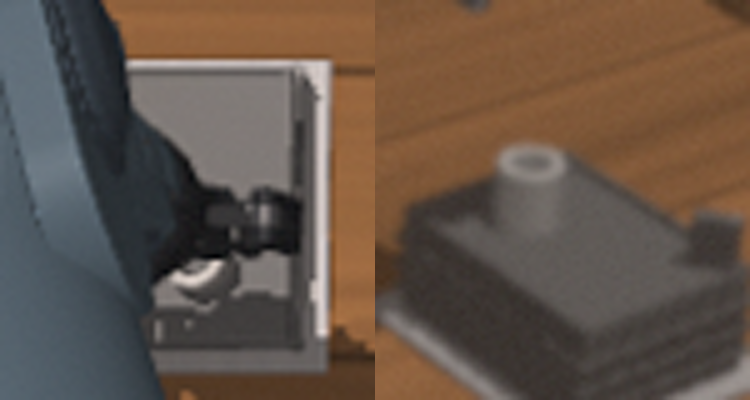

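The top view shows the arm over the spacer, which is visible at crop (200,275). The scene view shows the stack undisturbed, so I'll descend and grip.

Call:
jog_arm(
  series=[
    [85, 0, 0, 40, 0, 0, 0],
    [85, 0, 0.3, 75, 0, 0, 0],
    [85, 0, 0.3, 83, 0, 0, 0],
    [85, 0, 0.3, 83, 0, 0, 0],
    [30, 0, 0.3, 83, 0, 0, 0],
    [30, 0, 0.3, 83, 0, 0, 0],
    [30, 0, 0.3, 83, 0, 0, 0],
    [30, 0, 0.3, 83, 0, 0, 0],
    [30, 0, 0.3, 83, 0, 0, 0],
    [30, 0, 0.3, 83, 0, 0, 0],
  ],
  force=30,
)

```text
time: 2.4
eef_pos: [469.6, 221.9, 66.9]
eef_rot: [0.0, 0.0, 1.0, 0.001]
wrist_force: [0.3, -0.4, 0.1]
opening: 30.0
finger_force: 0.0
```

Run:
```python
from h import *
s,p,q=cur();print(s["opening"],s["finger_force"],p)
im=np.hstack([cv2.resize(r.camera(n)[y:y+100,x:x+95,::-1],None,fx=4,fy=4,interpolation=2) for n,x,y in(("top",165,180),("scene",285,120))])
cv2.imwrite("pics/a2.png",im)
```

```text
29.96337264872744 0.0 [469.57755126 221.91979707  66.92888666]
```

View pics/a2.png

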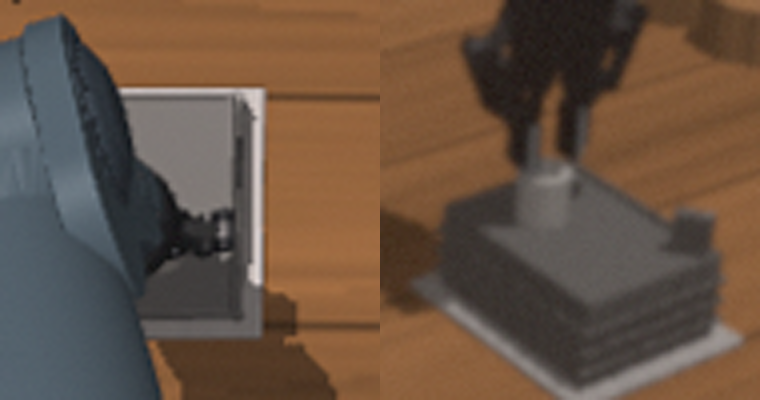

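Run:
```python
from h import *
s,p,q=cur()
np.set_printoptions(precision=1,suppress=True)
o=lambda z:{"top":((proj("top",z)[0]-[165,180]+.5)*4),"scene":((proj("scene",z)[0]-[285,120]+.5)*4+[380,0])}
for n,X in dict(tcp=p,grasp=p+[0,0,18.7],fl=p+[0,15,0],fr=p+[0,-15,0],wrist=p+[0,0,73],sptop=[469.3,221,100]).items(): print(n,o(X))
print(s["joint_pos"],[-C[n]["R"].T@C[n]["t"] for n in C])
```

```text
tcp {'top': array([158.5, 247.3]), 'scene': array([543.8, 214.8])}
grasp {'top': array([154.5, 244.8]), 'scene': array([545.7, 190.1])}
fl {'top': array([136.3, 247.1]), 'scene': array([561.5, 208.7])}
fr {'top': array([180.7, 247.6]), 'scene': array([525.9, 220.9])}
wrist {'top': array([142.1, 237.1]), 'scene': array([551.4, 115.8])}
sptop {'top': array([152.6, 243. ]), 'scene': array([546. , 170.9])}
[ 0.3  0.3 -0.3  0.9  0.   0.3] [array([1277. , -467.4,  674.5]), array([ 352.9,   27.6, 1384. ])]
```

Run:
```python
from h import *
im=r.camera("scene")[125:185,390-90:460-90,::-1]
im=cv2.resize(im,None,fx=10,fy=10,interpolation=2)
im=np.clip(255*(im/255.)**.6,0,255).astype(np.uint8)
cv2.imwrite("pics/a3.png",im)
```

```text
(no output)
```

View pics/a3.png

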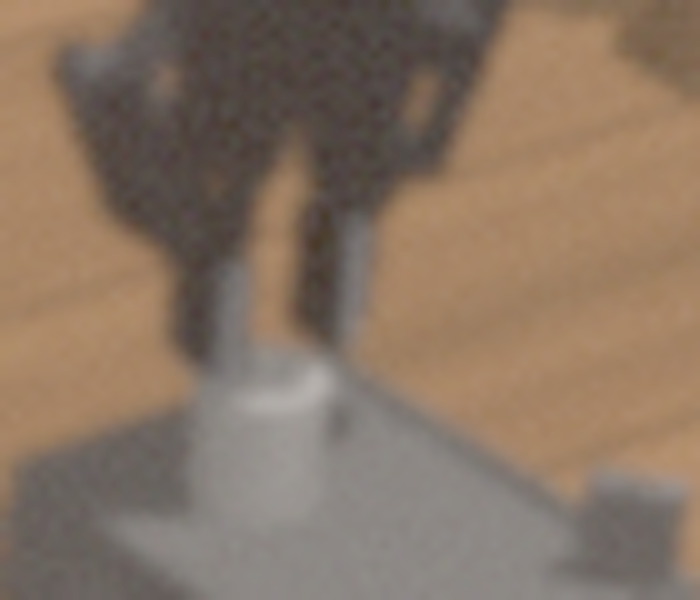

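The enlarged scene crop shows both finger tips (205,365) and (325,340) ending right at or above the spacer's top rim (265,380). So the tips are higher than the reported TCP. I'll compare with the start picture.

Run:
```python
from h import *
np.set_printoptions(precision=1,suppress=True)
p=np.array([136.9,557.7,194.7])
for d in(0,13,45,100): print(d,proj("scene",p+[0,0,d]),proj("top",p+[0,0,d]))
s=cv2.imread("pics/scene0.png")[0:60,310:390];cv2.imwrite("pics/a4.png",cv2.resize(s,None,fx=9,fy=9,interpolation=2))
s,q,_=cur();
for d in(0,10,20,30,40):print(d,(proj("scene",q+[[0,20,d],[0,-20,d]])-[300,125])*10)
```

```text
0 [[345.2  70.5]] [[ 43.9 379.5]]
13 [[345.6  66.6]] [[ 41.2 380.7]]
45 [[346.4  56.8]] [[ 34.2 383.5]]
100 [[348.   39.5]] [[ 21.2 388.9]]
0 [[313.2 461.9]
 [194.7 502.7]]
10 [[315.9 429.2]
 [197.  469.6]]
20 [[318.7 396.2]
 [199.2 436.3]]
30 [[321.6 362.8]
 [201.5 402.6]]
40 [[324.4 329.2]
 [203.8 368.6]]
```

View pics/a4.png

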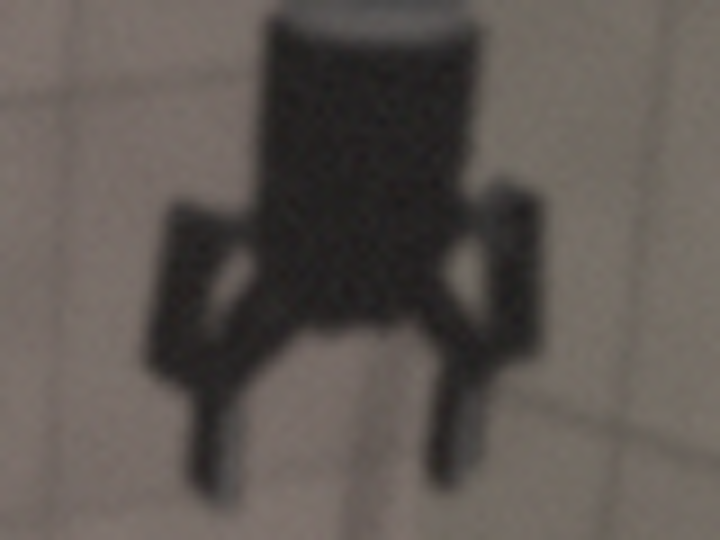

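The start picture shows the same thing: open tips at row 54.7, where the reported TCP plus 13 mm would put them at row 66.6. The real fingertips therefore sit about 35 mm behind the reported TCP. I'll open, go 34 mm lower and grip while watching force.

Call:
jog_arm(
  series=[
    [80, 0, 0, -3, 0, 0, 0],
    [80, 0, 0, -3, 0, 0, 0],
    [80, 0, 0, -3, 0, 0, 0],
    [80, 0, -1, 15, 0, 0, 0],
    [80, 0, -1, 28, 0, 0, 0],
    [80, 0, -1, 34, 0, 0, 0],
    [80, 0, -1, 34, 0, 0, 0],
    [30, 0, -1, 34, 0, 0, 0],
    [30, 0, -1, 34, 0, 0, 0],
    [30, 0, -1, 34, 0, 0, 0],
    [30, 0, -1, 34, 0, 0, 0],
    [30, 0, -1, 34, 0, 0, 0],
  ],
  force=30,
)

```text
time: 3.75
eef_pos: [470.1, 221.3, 33.6]
eef_rot: [0.001, -0.0, 1.0, 0.001]
wrist_force: [-0.7, 0.3, 5.7]
opening: 35.2
finger_force: 30.1
```

Call:
jog_arm(
  series=[
    [30, 0, 0, -20, 0, 0, 0],
    [30, 0, 0, -50, 0, 0, 0],
    [30, 0, 0, -50, 0, 0, 0],
  ],
)

```text
time: 4.05
eef_pos: [472.1, 221.8, 86.1]
eef_rot: [0.003, -0.0, 1.0, 0.002]
wrist_force: [0.8, -0.3, -1.8]
opening: 35.3
finger_force: 30.2
```

Run:
```python
from h import *
s,p,q=cur();print(p,q.as_rotvec(),s["opening"],s["finger_force"],s["wrist_force"])
print(delta((523.8,-245.8,p[2]),down(90)))
```

```text
[472.09078416 221.83912191  86.06583171] [-1.06693132e-04  3.13547794e+00  5.91559977e-03] 35.25761163180481 30.205457881093025 [ 0.77639634 -0.30966844 -1.76014584]
(array([ -51.7, -467.6,   -1.4]), array([0.22, 0.35, 0.  ]))
```

Call:
jog_arm(
  series=[
    [30, -3, -20, 0, 0, 0, 0],
    [30, -7, -62, 0, 0, 0, 0],
    [30, -12, -107, 0, 0, 0, 0],
    [30, -17, -152, 0, 0, 0, 0],
    [30, -22, -197, 0, 0, 0, 0],
    [30, -28, -242, 0, 0, 0, 0],
    [30, -33, -287, 0, 0, 0, 0],
    [30, -38, -332, 0, 0, 0, 0],
    [30, -43, -377, 0, 0, 0, 0],
    [30, -48, -420, 0, 0, 0, 0],
    [30, -52, -455, 0, 0, 0, 0],
    [30, -53, -467, 0, 0, 0, 0],
  ],
)

```text
time: 5.25
eef_pos: [522.4, -249.6, 80.8]
eef_rot: [0.0, 0.002, 1.0, 0.0]
wrist_force: [0.8, 0.1, -0.6]
opening: 35.2
finger_force: 30.3
```

Call:
jog_arm(
  series=[
    [30, 0, 0, 0, 0, 0, 0],
    [30, 0, 0, 0, 0, 0, 0],
    [30, 0, 0, 0, 0, 0, 0],
  ],
)

```text
time: 5.55
eef_pos: [521.9, -244.1, 81.5]
eef_rot: [-0.0, -0.001, 1.0, 0.002]
wrist_force: [-0.1, 0.2, -2.0]
opening: 35.7
finger_force: 30.3
```

Run:
```python
from h import *
s,p,q=cur();print(p,q.as_rotvec(),s["opening"],s["finger_force"],s["wrist_force"])
print(delta((523.8,-245.8,86),down(90)))
ims=[]
for n,x,y in(("top",345,180),("scene",130,200)):
    im=r.camera(n);cv2.imwrite(f"pics/b_{n}.png",im[:,:,::-1]);ims.append(cv2.resize(im[y:y+100,x:x+66,::-1],None,fx=6,fy=6,interpolation=2))
im=np.hstack(ims);im=(255*(im/255.)**.7).astype(np.uint8);cv2.imwrite("pics/a5.png",im)
```

```text
[ 521.88465707 -244.14068362   81.48305741] [ 2.83771502e-03 -3.14069138e+00 -4.78518428e-03] 35.67416112337985 30.276431366801262 [-0.06219962  0.24949658 -1.95962737]
(array([-1.9, -1.6, -4.5]), array([ 0.17, -0.05,  0.1 ]))
```

View pics/a5.png

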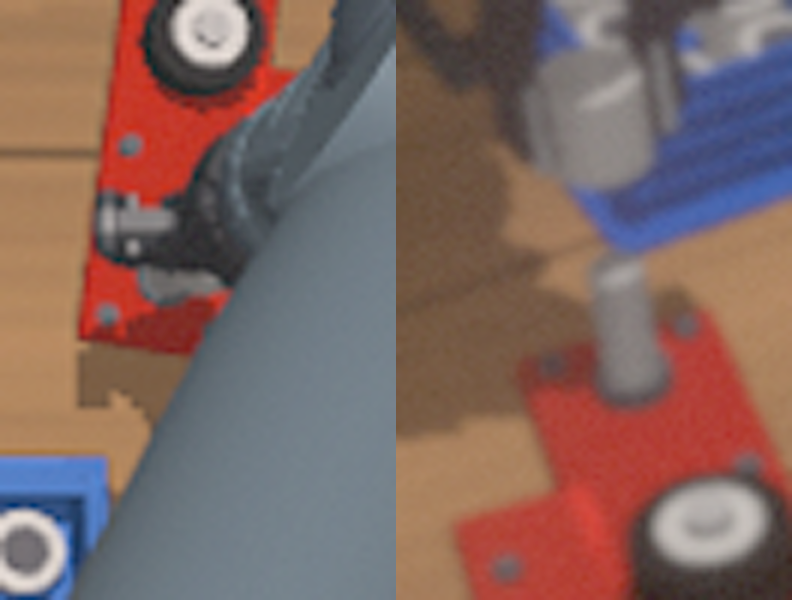

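The scene half shows the held spacer, upright, about (600,115) above the axle tip at (618,268). The top half is mostly covered by the arm. I'll check the lateral alignment numerically.

Run:
```python
from h import *
np.set_printoptions(precision=1,suppress=True)
f=lambda X:(proj("scene",X)-[130,200]+.5)*6+[396,0]
g=lambda X:(proj("top",X)-[345,180]+.5)*6
a=np.radians(np.arange(0,360,3))
for x,y,zb in((521.1,-244.1,112),(521.1,-244.1,110)):
  for z in(zb,zb+36):
    e=f(np.c_[x+18*np.cos(a),y+18*np.sin(a),0*a+z]);print(z,"left",e[:,0].min(),"right",e[:,0].max(),"low",e[e[:,1].argmax()])
    e=g(np.c_[x+18*np.cos(a),y+18*np.sin(a),0*a+z]);print("top l,r",e[:,0].min(),e[:,0].max(),"low",e[e[:,1].argmax()])
print("axle tip now", at_z("scene",((618-396+.5)/6-.5+130,268.5/6-.5+200),70),f([[523,-245.8,70]]))
im=cv2.imread("pics/b_scene.png").astype(int)
for row in (222,224,226,228,230): print(row,im[row,148:180].sum(1)//3)
```

```text
112 left 548.6315714377223 right 656.0015793269621 low [592.  192.2]
top l,r 165.15104470820188 247.30936003344107 low [207.2 297.2]
148 left 532.6991453565427 right 642.5774761899708 low [576.9 105.2]
top l,r 181.74585453389136 266.2753846471037 low [225.1 287.6]
110 left 549.4973443476028 right 656.731151165013 low [592.8 196.9]
top l,r 164.25616886204352 246.28667250394142 low [206.3 297.8]
146 left 533.601943448059 right 643.3380474800615 low [577.7 110.1]
top l,r 180.7990164283052 265.1932002096697 low [224.1 288.1]
axle tip now [ 527.4 -246.8] [[616.4 260.8]]
222 [ 42  38  43  52  66  77  75  75  80  89  95  98 101 104 104 108 105 103
 108 106 104 106 100  91  76  64  64  66  67  64  66  62]
224 [ 59  46  44  42  59  74  81  78  77  82  90  97 100 104 105 105 105 107
 105 106 104 104 101  94  82  70  66  67  69  69  69  64]
226 [ 73  68  59  50  61  72  84  82  79  82  93  96  99 101 105 106 107 104
 107 106 104 101 102  97  86  71  63  63  59  58  56  56]
228 [ 72  82  80  79  79  85  87  86  85  86  93  96 100 100 101 105 107 107
 105 104 102  95  91  80  67  58  57  61  59  61  65  64]
230 [62 75 83 88 87 86 86 88 88 86 86 93 97 99 99 99 98 95 93 86 81 71 65 64
 68 66 63 67 68 64 63 64]
```

Prediction and picture agree (bottom at 548–656), so the spacer is where I assumed. I'll correct by +1.9/−1.7 mm and lower it to just above the tip.

Call:
jog_arm(
  series=[
    [30, -1, -1, 10, 0, 0, 0],
    [30, -1.9, -1.7, 25, 0, 0, 0],
    [30, -1.9, -1.7, 37, 0, 0, 0],
    [30, -1.9, -1.7, 37, 0, 0, 0],
    [30, -1.9, -1.7, 37, 0, 0, 0],
    [30, -1.9, -1.7, 37, 0, 0, 0],
  ],
)

```text
time: 6.25
eef_pos: [524.7, -247.9, 45.3]
eef_rot: [0.0, -0.0, 1.0, 0.001]
wrist_force: [1.7, 0.4, -0.4]
opening: 35.4
finger_force: 30.3
```

Run:
```python
from h import *
np.set_printoptions(precision=1,suppress=True)
s,p,q=cur();print(p,np.degrees(q.as_rotvec()),s["opening"],s["wrist_force"])
im=r.camera("scene").astype(int)
f=lambda X:proj("scene",X)
zb=p[2]+31
a=np.radians(np.arange(0,360,3));c=p+[-.8,0,0]
e=f(np.c_[c[0]+18*np.cos(a),c[1]+18*np.sin(a),0*a+zb]);print(zb,e[:,0].min(),e[:,0].max(),e[e[:,1].argmax()])
print(f([[523,-245.8,70],[523,-245.8,40]]),f([[523,-245.8,25]]))
for row in range(236,260,2): print(row,im[row,148:185].sum(1)//3)
```

```text
[ 524.7 -247.9   45.3] [ -0.  179.9   0.1] 35.40480308581148 [ 1.7  0.4 -0.4]
76.34962512368972 156.237677336932 173.80803682072286 [163.4 246.6]
[[166.2 243. ]
 [168.1 253.9]] [[169.  259.3]]
236 [ 46  42  39  42  45  61  72  78  73  79  89  92  99  99 102 106 106 109
 108 109 107 109 103 100  94  77  66  73  89  89  88  90  83  83  87  85
  83]
238 [ 49  44  41  31  40  54  70  76  73  74  82  89  97 101 102 107 106 106
 109 107 111 107 105 104  98  90  81  79  83  82  83  84  84  85  89  94
  96]
240 [ 56  53  49  43  40  51  70  82  83  79  81  92  97 102 103 105 107 107
 109 107 106 106 105 101 100  94  87  90  95  95  97  97 100 100 101 100
 100]
242 [ 58  58  56  52  51  51  64  81  84  80  81  92  96 101 101 104 106 108
 107 106 105 105 104 102 100  99  97  99  99  99 100  98 102  99  98  98
 100]
244 [ 51  51  48  49  52  59  65  73  76  79  82  92  98 100 104 105 106 108
 108 108 106 100 102  99 101  98  99  99  99 100 100  99  99 100 100 100
 104]
246 [ 54  55  58  58  57  59  60  63  69  82  93  97 101 100  96  98 101 103
 100  97  92  87  86  86  93  96 100 100 100 103 103 103 102 103 102 103
 106]
248 [ 58  60  63  58  61  60  64  70  82  92  97  98  96  95  90  83  84  87
  88  84  85  80  79  81  92  99 100 102  99 101  97  98 100 101 104 106
 103]
250 [ 60  60  60  58  57  60  63  63  65  70  77  82  87  91  87  84  84  85
  87  84  84  84  80  84  90  99  91  83  75  71  68  66  75  83  94 102
 104]
252 [ 55  60  61  60  59  59  57  59  57  61  57  60  62  67  73  78  83  84
  87  89  86  84  84  83  82  77  65  59  53  51  52  50  51  57  74  90
 104]
254 [58 59 60 58 57 59 59 59 60 61 61 60 58 60 65 71 78 85 86 87 87 88 91 85
 78 64 53 49 47 46 48 47 46 53 59 76 94]
256 [61 60 61 59 61 62 59 59 59 59 59 58 59 55 57 65 74 83 86 90 90 94 92 91
 86 73 57 54 58 61 63 61 65 69 66 76 85]
258 [60 60 62 58 57 55 57 52 52 48 50 45 47 43 50 61 71 82 87 91 94 98 98 97
 90 77 67 65 69 72 71 72 72 71 71 71 80]
```

Run:
```python
from h import *
np.set_printoptions(precision=2,suppress=True)
P=[]
for i in range(16):
    r.camera("top");s,p,q=cur();P.append(np.r_[p,np.degrees(q.as_rotvec()),s["wrist_force"]])
P=np.array(P);print(P[:,:3]);print(P.mean(0))
```

```text
[[ 524.9  -248.04   45.6 ]
 [ 524.84 -248.04   45.56]
 [ 524.76 -248.01   45.45]
 [ 524.7  -247.97   45.38]
 [ 524.59 -247.91   45.25]
 [ 524.49 -247.83   45.16]
 [ 524.42 -247.8    45.06]
 [ 524.36 -247.78   44.99]
 [ 524.36 -247.73   44.95]
 [ 524.34 -247.74   44.94]
 [ 524.28 -247.71   44.87]
 [ 524.29 -247.7    44.85]
 [ 524.3  -247.69   44.87]
 [ 524.3  -247.69   44.87]
 [ 524.28 -247.71   44.85]
 [ 524.3  -247.67   44.84]]
[ 524.47 -247.81   45.09   -0.    179.97    0.14   -0.      0.23   -0.72]
```

Call:
jog_arm(
  series=[
    [30, 0.5, 1.9, 0, 0, 0, 0],
    [30, 0.5, 1.9, 0, 0, 0, 0],
    [30, 0.5, 1.9, 0, 0, 0, 0],
    [30, 0.5, 1.9, 0, 0, 0, 0],
    [30, 0.5, 1.9, 2, 0, 0, 0],
    [30, 0.5, 1.9, 4, 0, 0, 0],
    [30, 0.5, 1.9, 6, 0, 0, 0],
    [30, 0.5, 1.9, 8, 0, 0, 0],
    [30, 0.5, 1.9, 8, 0, 0, 0],
    [30, 0.5, 1.9, 8, 0, 0, 0],
  ],
)

```text
time: 8.1
eef_pos: [523.7, -245.8, 36.8]
eef_rot: [0.0, -0.0, 1.0, 0.001]
wrist_force: [0.8, -0.4, -0.9]
opening: 34.9
finger_force: 30.3
```

Call:
jog_arm(
  series=[
    [30, 0, 0, 2, 0, 0, 0],
    [30, 0, 0, 4, 0, 0, 0],
    [30, 0, 0, 6, 0, 0, 0],
    [30, 0, 0, 8, 0, 0, 0],
    [30, 0, 0, 10, 0, 0, 0],
    [30, 0, 0, 10, 0, 0, 0],
    [30, 0, 0, 10, 0, 0, 0],
  ],
)

```text
time: 8.8
eef_pos: [523.8, -245.8, 26.8]
eef_rot: [0.0, -0.0, 1.0, 0.001]
wrist_force: [-0.8, 0.3, -1.0]
opening: 35.1
finger_force: 30.3
```

Call:
jog_arm(
  series=[
    [30, 0, 0, 4, 0, 0, 0],
    [30, 0, 0, 8, 0, 0, 0],
    [30, 0, 0, 12, 0, 0, 0],
    [30, 0, 0, 16, 0, 0, 0],
    [30, 0, 0, 20, 0, 0, 0],
    [30, 0, 0, 24, 0, 0, 0],
    [30, 0, 0, 28, 0, 0, 0],
    [30, 0, 0, 31, 0, 0, 0],
    [30, 0, 0, 33, 0, 0, 0],
    [30, 0, 0, 33, 0, 0, 0],
  ],
)

```text
time: 9.8
eef_pos: [523.6, -245.6, -6.4]
eef_rot: [-0.0, 0.0, 1.0, 0.001]
wrist_force: [-0.3, -0.0, 0.4]
opening: 35.5
finger_force: 30.3
```

Call:
jog_arm(
  series=[
    [30, 0, 0, 1, 0, 0, 0],
    [30, 0, 0, 2, 0, 0, 0],
    [30, 0, 0, 3, 0, 0, 0],
    [30, 0, 0, 4, 0, 0, 0],
    [30, 0, 0, 4, 0, 0, 0],
    [30, 0, 0, 4, 0, 0, 0],
  ],
)

```text
time: 10.4
eef_pos: [523.8, -245.7, -10.1]
eef_rot: [0.0, -0.0, 1.0, 0.001]
wrist_force: [0.6, 0.6, -0.7]
opening: 35.2
finger_force: 30.3
```

Call:
jog_arm(
  series=[
    [30, 0, 0, 1, 0, 0, 0],
    [30, 0, 0, 2, 0, 0, 0],
    [30, 0, 0, 3, 0, 0, 0],
    [30, 0, 0, 3, 0, 0, 0],
  ],
)

```text
time: 10.8
eef_pos: [524.1, -245.8, -10.6]
eef_rot: [0.001, -0.0, 1.0, 0.0]
wrist_force: [-6.5, 3.9, 17.4]
opening: 35.3
finger_force: 31.7
```

The upward force starts right at the expected height (−10.4), so the spacer is seated on the shoulder. I'll release and rise.

Call:
jog_arm(
  series=[
    [60, 0, 0, 0, 0, 0, 0],
    [60, 0, 0, 0, 0, 0, 0],
    [60, 0, 0, 0, 0, 0, 0],
    [60, 0, 0, 0, 0, 0, 0],
    [60, 0, 0, -15, 0, 0, 0],
    [60, 0, 0, -45, 0, 0, 0],
    [60, 0, 0, -90, 0, 0, 0],
    [60, 0, 0, -135, 0, 0, 0],
    [60, 0, 0, -135, 0, 0, 0],
  ],
)

```text
time: 11.7
eef_pos: [528.1, -248.5, 128.7]
eef_rot: [0.005, -0.0, 1.0, -0.002]
wrist_force: [0.9, -1.1, -0.3]
opening: 60.0
finger_force: 0.0
```

Run:
```python
from h import *
np.set_printoptions(precision=1,suppress=True)
s,p,q=cur();print(s["time"],p,s["opening"],s["joint_pos"])
a=cv2.imread("pics/scene0.png");im=r.camera("scene")[:,:,::-1].copy();cv2.imwrite("pics/d.png",im)
T=np.array([557,272,0]);
print(delta((500,100,125),down(127.8)));print(delta((557,272,120),down(127.8)))
e=np.radians(np.arange(0,360,10))
pt=lambda z:proj("scene",np.c_[523+18*np.cos(e),-245.8+18*np.sin(e),0*e+z])
for z in(20,56):m=pt(z);print(z,m.min(0),m.max(0),m.mean(0))
for row in range(246,268,2):print(row,im[row,154:184].astype(int).sum(1)//3)
s2=im[225:285,135:205];cv2.imwrite("pics/a6.png",cv2.resize(s2,None,fx=8,fy=8,interpolation=2))
```

```text
11.7 [ 528.1 -248.5  128.7] 59.9652276800057 [-0.5  0.4 -0.   1.1  0.  -0.5]
(array([ 26.6, 347.7,  -0.5]), array([ -0.2,   0.3, -37.8]))
(array([-30.4, 519.7,   4.6]), array([ -0.2,   0.3, -37.8]))
20 [160.8 255.6] [177.8 266.6] [169.3 261.1]
56 [158.4 242.8] [175.7 253.6] [167.1 248.2]
246 [101 101 102 101 104 109 120 123 120 121 128 134 138 138 131 119 111 116
 133 148 152 137 116 106 101 103 103 102 105 106]
248 [ 92  94  98  98 110 128 140 129 109  96  98 102 105 104 104 100  95  97
 116 141 151 145 124 111 106 104 103 102 102 104]
250 [ 68  69  74  80  98 126 144 147 130 106  98  97 100 102 103 104 112 126
 141 150 146 128 108 104 101  99  98  97 100 105]
252 [ 59  60  60  65  72  97 121 136 143 143 140 136 135 137 137 143 146 145
 141 131 116 104  95  90  86  84  80  83  88  98]
254 [ 60  63  59  61  64  74  87 100 109 116 126 129 130 127 127 124 122 119
 112 109 108 102  97  84  74  71  70  73  75  89]
256 [ 60  61  61  63  64  68  79  90  95 100  99 106 107 107 111 112 111 111
 109 107 106 104  98  85  77  70  71  74  72  77]
258 [ 57  55  56  56  58  62  76  88  93  96 100 105 103 109 109 112 111 110
 109 110 107 103 101  94  84  76  73  70  74  74]
260 [ 52  55  58  62  63  61  71  82  90  99 100 100 104 110 107 110 111 111
 108 110 108 104 100  95  83  76  74  75  70  73]
262 [ 61  62  68  65  63  54  61  73  89  95 100 103 103 105 110 108 110 110
 109 110 106 100  95  88  79  75  76  72  70  71]
264 [ 73  72  74  72  65  55  54  63  74  84  94  98  99 104 105 109 108 106
 104  98  93  80  71  70  70  72  73  71  77  71]
266 [74 72 73 73 69 66 61 56 57 59 68 72 79 85 88 86 85 78 73 69 65 62 64 72
 72 72 74 72 70 73]
```

The rim and bottom rows match the predicted seated spacer (rim rows 243–253, bottom at 266), so step 1 is done. Now I'll refine the tab position.

Run:
```python
from h import *
np.set_printoptions(precision=1,suppress=True)
print(at_z("scene",(363.6,173.2),94))
t=np.array([557,272]);d=np.array([np.cos(.659),np.sin(.659)]);n=np.array([-d[1],d[0]])
for nm,a,b,z in[("in top",-13,5,94),("in top",-13,-5,94),("in bot",-13,5,64),("in bot",-13,-5,64),("out top",13,5,94),("out top",13,-5,94),("out bot",13,-5,64)]:
    X=np.r_[t+a*d+b*n,z];print(nm,b,(proj("top",X)[0]-[172,195]+.5)*6,proj("scene",X)[0])
im=cv2.imread("pics/top0.png").astype(int).sum(2)//3;print(im[200:218,180:196])
im=cv2.imread("pics/d.png").astype(int).sum(2)//3;print(im[168:186,354:376])
```

```text
[558.  273.1]
in top 5 [ 89.7 108.6] [358.3 171.4]
in top -5 [108.   95.2] [357.6 173.2]
in bot 5 [101.6 118.3] [357.1 181.4]
in bot -5 [119.5 105.3] [356.4 183.3]
out top 5 [56.  62.8] [368.4 173.1]
out top -5 [74.3 49.6] [367.8 175. ]
out bot -5 [86.5 60.6] [366.4 185.1]
[[ 97  96  96  95  96  96  95  94  94  94  94  94  94  95  94  94]
 [ 98  97  89  85  85  86  84  83  84  84  84  85  85  84  84  85]
 [ 85  97 171 171 164 177 183 183 184 184 181 180 183 182 178 180]
 [ 60  95 147 155 124 133 141 142 143 142 141 141 141 141 140 141]
 [ 77  82 121 125 121  86  84  89  88  88  88  88  88  88  89  89]
 [ 98 100 113 115 120 118  89 104 112 111 111 109 110 111 110 110]
 [101 123 129 118 114 121  85  82 112 120 117 119 117 119 118 118]
 [ 98 126 111 118 117 117 120  73 103 119 118 117 116 117 115 117]
 [ 99 146 136 113 114 116 122 117  95 111 119 118 118 117 117 118]
 [ 99 159 147 108 102 113 117 121 103  90 112 118 118 118 117 118]
 [100 154 146 108 109 122 119 119 125  81  93 115 119 117 118 117]
 [ 98 155 146 106 112  99 112 118  91  52  54 109 120 117 118 118]
 [ 94 156 147 108 112 
[... 1355 characters left out ...]
1  60  60  70  84  99 101 103
   99 101 102 100]
 [ 93  90  88  78  66  59  58  59  59  60  62  57  59  71  86  97 101 101
  101 101 102 102]
 [ 90  87  83  71  63  62  59  62  61  53  60  59  60  70  87  97 101 102
  101  98  99  98]
 [ 85  79  72  66  61  60  62  61  60  60  60  58  65  73  87  97  99 100
  100  98  99  99]
 [ 85  75  73  71  63  64  61  62  60  59  58  60  65  70  84  93  95  97
   97  98  98  97]
 [ 92  87  85  81  76  75  75  70  70  70  66  65  72  78  83  87  91  94
   98  98  96  99]
 [ 90  93  93  89  90  85  87  87  83  78  75  74  75  79  80  81  85  92
   99  97  99 100]
 [ 94  93  94  94  91  93  91  89  88  84  81  75  72  71  73  75  86  95
  102 101 101 101]]
```

Call:
jog_arm(
  series=[
    [60, -2, 20, 0, 0, 0, -3],
    [60, -4, 65, 0, 0, 0, -7],
    [60, -7, 112, 0, 0, 0, -11],
    [60, -10, 159, 0, 0, 0, -15],
    [60, -13, 206, 0, 0, 0, -19],
    [60, -16, 253, 0, 0, 0, -23],
    [60, -19, 300, 0, 0, 0, -27],
    [60, -22, 347, 0, 0, 0, -31],
    [60, -25, 394, 0, 0, 0, -35],
    [60, -28, 441, 0, 0, 0, -37.8],
    [60, -31, 485, 0, 0, 0, -37.8],
    [60, -32.8, 518, 0, 0, 0, -37.8],
  ],
)

```text
time: 12.95
eef_pos: [555.2, 274.5, 120.6]
eef_rot: [-0.001, -0.325, 0.946, 0.001]
wrist_force: [-0.4, -0.8, 0.2]
opening: 60.1
finger_force: 0.0
```

Call:
jog_arm(
  series=[
    [60, 0, 0, 0, 0, 0, 0],
    [60, 0, 0, 20, 0, 0, 0],
    [60, 0, 0, 40, 0, 0, 0],
    [60, 0, 0, 45, 0, 0, 0],
    [60, 0, 0, 45, 0, 0, 0],
    [60, 0, 0, 45, 0, 0, 0],
    [60, 0, 0, 45, 0, 0, 0],
    [60, 0, 0, 45, 0, 0, 0],
    [60, 0, 0, 45, 0, 0, 0],
  ],
)

```text
time: 13.85
eef_pos: [557.1, 272.3, 78.6]
eef_rot: [0.001, -0.324, 0.946, 0.001]
wrist_force: [-0.1, 0.7, 0.5]
opening: 60.0
finger_force: 0.0
```

Run:
```python
from h import *
np.set_printoptions(precision=2,suppress=True)
for i in range(4): r.camera("top")
s,p,q=cur();print(s["time"],p,np.degrees(q.as_rotvec()),s["joint_pos"],s["wrist_force"])
print(delta((556.7,272.4,33.5),down(127.8)))
im=r.camera("scene")[:,:,::-1];cv2.imwrite("pics/a7.png",cv2.resize(im[115:200,310:410],None,fx=7,fy=7,interpolation=2))
```

```text
14.05 [556.66 272.19  78.02] [-58.29 170.23   0.15] [ 0.35  0.52 -0.01  1.04  0.   -0.31] [ 0.15  0.13 -0.41]
(array([-0.1,  0.1, 44.5]), array([0.07, 0.09, 0.01]))
```

View pics/a7.png

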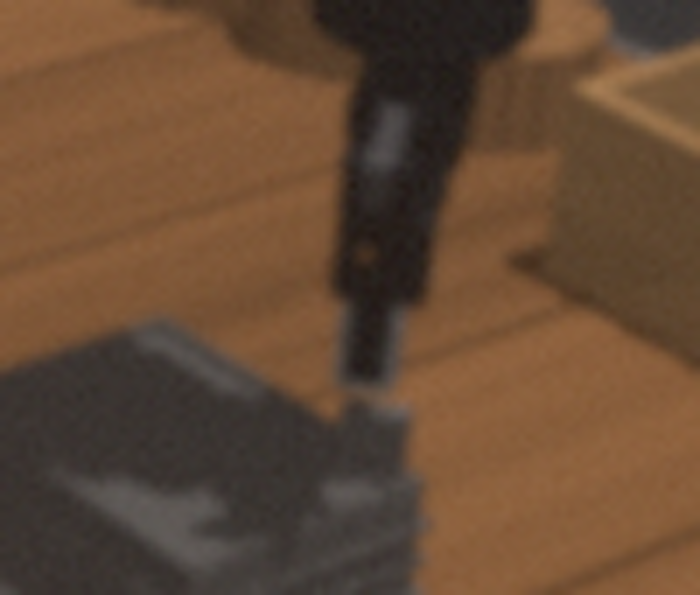

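The last picture shows the near finger tip at (368,385), in line with the tab at (375,440). I'll descend and grip the tab.

Call:
jog_arm(
  series=[
    [60, 0, 0, 20, 0, 0, 0],
    [60, 0, 0, 38, 0, 0, 0],
    [60, 0, 0, 44.5, 0, 0, 0],
    [60, 0, 0, 44.5, 0, 0, 0],
    [60, 0, 0, 44.5, 0, 0, 0],
    [25, 0, 0, 44.5, 0, 0, 0],
    [25, 0, 0, 44.5, 0, 0, 0],
    [25, 0, 0, 44.5, 0, 0, 0],
    [5, 0, 0, 44.5, 0, 0, 0],
    [5, 0, 0, 44.5, 0, 0, 0],
    [5, 0, 0, 44.5, 0, 0, 0],
    [5, 0, 0, 44.5, 0, 0, 0],
  ],
  force=60,
)

```text
time: 15.3
eef_pos: [557.4, 271.8, 33.9]
eef_rot: [0.001, -0.324, 0.946, 0.0]
wrist_force: [0.6, -3.0, 4.3]
opening: 8.9
finger_force: 59.6
```

Run:
```python
from h import *
np.set_printoptions(precision=2,suppress=True)
s,p,q=cur();print(p)
y=.0175;c=np.array([499.8,228]);v=np.array([-75,-56]);
far=np.r_[c[0]+np.cos(y)*v[0]-np.sin(y)*v[1],c[1]+np.sin(y)*v[0]+np.cos(y)*v[1],60]
n=np.r_[-np.sin(.659),np.cos(.659),0]
for a in(1.5,3,4.5,6,7.5,9,10):
    R=Ro.from_rotvec(-n*np.radians(a));print(a,*delta(far+R.apply(p-far),R*q))
R=Ro.from_rotvec(-n*np.radians(9));P=far+R.apply(p-far);Q=R*q
for d in((0,0,100),(-10,-200,100)):print("from tilted",Q.inv().apply(d))
```

```text
[557.42 271.76  33.92]
1.5 [-0.6 -0.  -4.4] [ 0.  -1.5  0. ]
3 [-1.2 -0.  -8.7] [ 0. -3.  0.]
4.5 [ -1.6  -0.  -13.1] [ 0.  -4.5  0. ]
6 [ -1.9  -0.  -17.5] [ 0. -6.  0.]
7.5 [ -2.   -0.  -21.9] [ 0.  -7.5  0. ]
9 [ -2.1  -0.  -26.3] [ 0. -9.  0.]
10 [ -2.1  -0.  -29.2] [  0. -10.   0.]
from tilted [-15.85  -0.03 -98.74]
from tilted [ 112.92 -151.99 -119.37]
```

Call:
jog_arm(
  series=[
    [5, 0, 0, 0, 0, 0, 0],
    [5, -0.6, 0, -4.4, 0, -1.5, 0],
    [5, -1.2, 0, -8.7, 0, -3, 0],
    [5, -1.6, 0, -13.1, 0, -4.5, 0],
    [5, -1.9, 0, -17.5, 0, -6, 0],
    [5, -2, 0, -21.9, 0, -7.5, 0],
    [5, -2.1, 0, -26.3, 0, -9, 0],
    [5, -2.1, 0, -26.3, 0, -9, 0],
    [5, -2.1, 0, -26.3, 0, -9, 0],
    [5, -2.1, 0, -26.3, 0, -9, 0],
  ],
  force=100,
)

```text
time: 16.3
eef_pos: [559.3, 274.8, 60.4]
eef_rot: [0.076, -0.323, 0.943, 0.027]
wrist_force: [3.9, 3.1, 3.2]
opening: 7.9
finger_force: 99.4
```

Run:
```python
from h import *
np.set_printoptions(precision=1,suppress=True)
s,p,q=cur();print(s["time"],p,s["opening"],s["finger_force"],s["wrist_force"],np.degrees(q.as_rotvec()),delta(p,down(127.8))[1])
im=r.camera("scene")[:,:,::-1];cv2.imwrite("pics/e.png",im)
# compare the stack/tray silhouettes: predicted px of near (-y,+x) tray corner at tilt vs rest
far=np.array([425.8,170.7,60]);n=np.r_[-np.sin(.659),np.cos(.659),0]
R=Ro.from_rotvec(-n*np.radians(9))
for nm,X in dict(tabcorner=[573.8,285.3,68],minus_y=[575.8,173.3,68],far=[425.8,170.7,68]).items():
    X=np.array(X);print(nm,proj("scene",X)[0],proj("scene",far+R.apply(X-far))[0])
a=cv2.imread("pics/scene0.png")
for c in(333,338,343):
    print(c,a[185:215,c].astype(int).sum(1)//3,im[185:215,c].astype(int).sum(1)//3)
```

```text
16.3 [559.3 274.8  60.4] 7.9345192183755495 99.3611204624176 [3.9 3.1 3.2] [-55.5 162.    4.7] [0.1 9.2 0. ]
tabcorner [370.2 183.3] [370.2 173.2]
minus_y [336.9 196.5] [336.4 189.9]
far [300.2 171.1] [299.8 171. ]
333 [86 88 89 86 88 86 86 87 76 65 54 52 50 50 52 58 64 58 54 52 51 52 53 51
 53 53 54 53 55 55] [86 81 70 60 55 61 73 81 78 70 60 55 51 52 54 50 54 56 52 51 52 53 55 55
 51 51 50 54 55 58]
338 [86 91 88 90 88 88 90 92 88 88 81 72 64 62 63 59 63 67 67 61 58 62 65 65
 56 61 65 64 61 60] [79 83 85 80 76 69 62 51 47 48 48 53 68 73 69 67 68 69 65 60 57 63 68 66
 61 61 66 70 64 63]
343 [ 88  89  89  89  89  86  88  89  80  74  69  63  62  59  63  65  63  57
  60  65  69  66  59  54  60  64  61  62  78 104] [ 76  79  76  67  67  73  85  90  90  86  84  80  70  64  65  67  65  60
  59  68  70  65  60  57  65  68  63  62  81 108]
```

The tray is tilted: its near corner rose about 6.5 px, as predicted for 9°, and the far corner is still at its place. Now straight up, then sideways.

Call:
jog_arm(
  series=[
    [5, -2.4, 0, -15, 0, 0, 0],
    [5, -6.4, 0, -40, 0, 0, 0],
    [5, -11, 0, -70, 0, 0, 0],
    [5, -15.9, 0, -98.7, 0, 0, 0],
    [5, 4, -23, -102, 0, 0, 0],
    [5, 30, -54, -106, 0, 0, 0],
    [5, 56, -85, -110, 0, 0, 0],
    [5, 82, -116, -115, 0, 0, 0],
    [5, 105, -143, -118, 0, 0, 0],
    [5, 113, -152, -119.4, 0, 0, 0],
    [5, 113, -152, -119.4, 0, 0, 0],
    [5, 113, -152, -119.4, 0, 0, 0],
  ],
)

```text
time: 17.55
eef_pos: [547.4, 74.2, 158.5]
eef_rot: [0.073, -0.323, 0.943, 0.027]
wrist_force: [0.3, 1.0, -1.0]
opening: 7.8
finger_force: 98.7
```

Call:
jog_arm(
  series=[
    [5, 0, 0, 0, 0, 0, 0],
    [5, 0, 0, 0, 0, 0, 0],
    [5, 0, 0, 0, 0, 0, 0],
    [5, 0, 0, 0, 0, 0, 0],
    [5, 0, 0, 0, 0, 0, 0],
    [5, 0, 0, 0, 0, 0, 0],
    [5, 0, 0, 0, 0, 0, 0],
    [5, 0, 0, 0, 0, 0, 0],
    [5, 0, 0, 0, 0, 0, 0],
    [5, 0, 0, 0, 0, 0, 0],
  ],
)

```text
time: 18.55
eef_pos: [548.4, 73.2, 159.5]
eef_rot: [0.075, -0.323, 0.943, 0.026]
wrist_force: [0.2, -0.7, -1.8]
opening: 8.0
finger_force: 98.7
```

Run:
```python
from h import *
np.set_printoptions(precision=1,suppress=True)
s,p,q=cur();print(s["time"],p,s["opening"],s["finger_force"],s["wrist_force"],s["dq"])
# tray points rigid to the reported TCP at the grip
p0=np.array([557.4,271.8,33.9]);q0=down(127.8)
for nm,X in dict(mid=[499.8,228,62],tab=[556.7,272.4,79],far=[425.8,170.7,60]).items():
    Y=p+q.apply(q0.inv().apply(np.array(X)-p0));print(nm,Y,proj("scene",Y)[0],proj("top",Y)[0])
t=r.camera("top");u=r.camera("scene");cv2.imwrite("pics/f_top.png",t[:,:,::-1]);cv2.imwrite("pics/f_sc.png",u[:,:,::-1])
# stack open? bright spacers seen; and change maps
a=cv2.imread("pics/scene0.png");g=u[:,:,::-1].astype(int)
print("axle rows", [g[k,154:184].sum(1)//3 for k in(248,252,260)])
d=np.abs(g-a).sum(2)>60;n,l,st,ce=cv2.connectedComponentsWithStats(d.astype(np.uint8))
for k in range(1,n):
    if st[k,4]>25: print(st[k],ce[k])
print("stack top view rows", [t[k,180:232].astype(int).sum(1)//3 for k in(215,225,235,245)])
```

```text
18.55 [548.4  73.2 159.5] 7.9961935174275505 98.68990659713745 [ 0.2 -0.7 -1.8] [-0. -0.  0.  0.  0.  0.]
mid [488.1  27.3 175.8] [266.9 158.3] [276.  230.8]
tab [542.2  69.4 204. ] [295.9 151.9] [259.1 207.5]
far [415.2 -29.1 159.1] [230.3 158.3] [298.1 260.7]
axle rows [array([100, 101, 100, 100, 106, 127, 137, 130, 110,  96,  97, 101, 104,
       106, 101,  97,  94,  97, 113, 139, 150, 141, 120, 107, 104, 105,
       104, 104, 104, 104]), array([ 99,  99,  97, 100, 102, 109, 127, 137, 141, 140, 138, 134, 133,
       135, 136, 142, 146, 146, 138, 126, 116, 104,  99,  92,  86,  85,
        80,  80,  87,  98]), array([ 76,  75,  69,  69,  70,  66,  71,  82,  95,  96, 101, 101, 102,
       107, 108, 109, 107, 108, 108, 106, 106, 103,  98,  94,  85,  75,
        73,  73,  72,  74])]
[181   0  13  35 258] [186.1  11.9]
[ 188    0   60   81 2941] [221.3  44.2]
[ 231    0   76  178 6613] [279.9  84.2]
[ 325    0   47   57 1574] [348.6  25.9]
[146  29  18  11  65] [152.6  33.8]
[147  34  36  13 242] [165.4  40.7]
[132  48  19  44 451] [139.5  67.7]
[197 110  85  17 803] [239.8 119. ]
[304 
[... 802 characters left out ...]
, 185, 201, 198, 196, 197, 176, 107,  92, 113,
       119, 123, 122, 124,  89,  74,  77,  85,  89, 166, 201, 138,  86]), array([116, 170, 137, 111,  66,  40,  42,  52,  63, 147, 212, 215, 199,
       171, 160, 184, 192, 213, 221, 169,  97,  73,  63,  57, 107, 120,
       117, 162, 211, 218, 204, 176, 163, 184, 196, 198, 215, 175, 101,
        67,  59, 105, 126,  87,  79,  76,  84,  88, 167, 199, 142,  90]), array([162, 149, 126,  91,  55,  42,  43,  75, 185, 214, 178, 117,  87,
        87,  89,  87,  82, 138, 200, 215, 160, 106, 114, 122, 119, 116,
       183, 213, 192, 131,  88,  87,  90,  90,  84, 108, 192, 218, 169,
       111, 114, 122, 110,  76,  64,  71,  87,  88, 165, 207, 139,  83])]
```

```bash
python3 -c "
from workcell import r
print(r.close_job())"
```

```text
the job is handed in; nothing more can be done
None
```

I slid the spacer onto the axle until it met the shoulder and released it, then peeled the empty top tray off by its tab. The arm is holding the tray about 16 cm above the bench at its lowest corner and about 20 cm to the side of the stack; the job is handed in, and no verdict came back.

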